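Start the fence clamp bolt of the footbed jig with the gap gauge in place

TASK

On the footbed jig, first take the square-handled gauge out of the wooden stand and push its blade down fully home, shoulder on the jaw tops, in the middle of the gap between the two jaws, and leave it there. Then take the crank's upright black handle and turn it backward (anticlockwise from above) until the captive bolt is felt to drop into its thread, then forward (clockwise) one whole turn from there, and finish with the gripper still holding the handle, so that the bolt stays just started. Leave the spare gauge and the other things on the bench where they are.

Things in the scene. Friction and masses are not known exactly. Their poses are not given: they have to be found in the camera images.
- gauge: the gauge to use, bare metal, 120 g: a flat blade 30 mm wide (x), 5 mm thick (y), 32 mm long, below a block handle 50 (x) by 22 (y) by 40 mm high. Origin: middle of the blade's lower end; z up; shoulder (handle's underside) at z = 32 mm, handle's top at 72 mm. It stands upright in the wooden stand, shoulder 40 mm above the bench, in one of two places; the spare is in the other
- spare: spare gauge with the same blade but a round handle 28 mm in diameter and 40 mm high; same origin as the gauge. Leave it in the stand
- stand: wooden stand fixed to the bench, 180 (x) by 61 (y) by 40 mm high, origin under its middle; two slots along x, 7.5 mm wide and 34 mm deep, centred at x = -43.5 and +43.5 mm, hold the two gauges
- jig: the jig, fixed to the bench: steel base plate 140 (x) by 320 (y) by 15 mm, origin under its middle. It carries the jaws at its -y end, the crank and bolt on a round boss 60 mm wide at its +y end (crank axis 190 mm from the gap along +y) and a low bar between them, top 47 mm above the bench
- gap (a point): middle of the gap's mouth, level with the jaw tops, 60 mm above the bench. The gap between the two aluminium jaws is 7.5 mm wide (this frame's y), 50 mm long (its x), open at both ends, 45 mm deep, with 3 mm lead-in bevels. z up. The gauge is home when its origin is 32 mm below this point, blade along x
- crank_axis (a point): point on the crank's upright turning axis, 122 mm above the bench, at the height of the middle of the handle. The crank's steel hub (52 mm wide) and its arm reach up to 90 mm above the bench; the bolt's head stands above the hub on this axis
- handle_mid (a point): middle of the upright black cylindrical handle at the end of the crank's arm, 122 mm above the bench, 60 mm from the crank axis. It is 22 mm in diameter, reaches from 91 to 141 mm above the bench and revolves freely on its pin, so a gripper of fixed direction can carry it round the axis in a level circle; about 2 N moves it. It stays at one height
- crank (a joint): angle of the crank (rad), grows clockwise seen from above (forward, screwing in); starts between -0.5 and 0.5 and stays where it is left. Backward, the drop comes after 0.6 to 2.8 rad, differently each time. Forward before the drop it binds on the crossed thread within 2.4 rad; it binds too when turned more than about 2.5 rad on backward after the drop
- bolt (a joint): how far the captive bolt has sunk (m). It turns with the crank, slides in the hub and is pressed down on the thread by about 4 N. Lead 12 mm a turn. It reads 1 to 5 mm at the start; turned backward it rises slowly (0.19 mm per 0.1 rad) to about 0, then drops at once to about 11.5 to 12 mm; turned forward from there it sinks 12 mm more per turn, to about 24 mm after one
- bolt_head (a point): centre of the top of the bolt's hexagonal head, 18 mm across flats, on the crank axis above the hub; 131 mm above the bench when bolt reads 0, sinking with the bolt
- handle: the same black handle; origin on its axis at its lower end, 90 mm above the bench
- footbed_a: cork footbed 240 x 85 x 22 mm, a bystander
- footbed_b: cork footbed 240 x 85 x 22 mm, a bystander
- rivet_cup: small aluminium cup, 60 mm wide and 45 mm high, a bystander
- glue_jar: amber jar, 60 mm wide and 85 mm high, a bystander
- brush: bench brush lying down, a bystander
- driver: screwdriver lying down, a bystander
- hammer: hammer lying down, a bystander
Things that resemble listed ones, but are neither listed nor needed, are in the scene too. What is shaped like the gauge but blue is not meant.

How it is judged:
On the way, in this order (a step that is already met when the one before it is completed fails the run):
1. the gauge is fully home in the gap (z of gauge in the frame of gap below -0.0295 m and x of gauge in the frame of gap between -0.015 and 0.015 m and y of gauge in the frame of gap between -0.006 and 0.006 m and angle between gauge's own z axis and vertical below 0.12 rad), for 0.3 s.
2. the bolt has been turned backward and has dropped into its thread (value of joint bolt above 0.0095 m), for 0.1 s.
At the end, for the whole second after the job is handed in: the gauge stands released in the gap, shoulder on the jaw tops (within 2.5 mm) and within 15 mm of the gap's middle; the bolt is one turn forward of the drop, within about a sixth of a turn (bolt 22 to 26 mm); the crank is still and the fingers hold its handle with more than 2 N (all of step 1 and contact force between the fingers and gauge below 0.1 N and linear speed of gauge below 0.02 m/s and value of joint bolt between 0.022 and 0.026 m and contact force between the fingers and handle above 2 N and velocity of joint crank between -0.1 and 0.1 rad/s); the arm keeps its last pose, push and grip.
It fails at once if a bystander on the bench (footbed, cup, jar, brush, screwdriver, hammer) is moved by more than 40 mm (distance of any of footbed_a, footbed_b, rivet_cup, glue_jar, brush, driver, hammer from where it was at the start of the episode above 0.04 m).
It fails at once if the spare gauge is moved by more than 20 mm (distance of spare from where it was at the start of the episode above 0.02 m).
It also fails if it takes over 72 s, if anything falls off the work surface, if the arm or the gripper's body presses on something with over 40 N, if the wrist force passes 120 N, or if a joint passes its speed limit or range.

ROBOT

A 6-joint arm with a two-finger parallel gripper is mounted at the origin on the work surface. World frame = base frame: x ahead of the robot, y to its left, z up, the work surface at z = 0. Lengths are in m, angles in rad, forces in N, time in s.
With the tool pointing down it reaches from about 0.375 to 0.9 m from the base axis. Payload 3.1 kg.
Tool frame: the origin (TCP) lies midway between the tips of the shut fingers; the grasp point (between the pads) lies 19 mm behind it; y points along the fingers, x is the direction in which the jaws open and shut, and the axes are right-handed (so a half turn about y gives the same grasp; the last joint's range is limited). The gripper opens to 87 mm and grips with 3 to 60 N. Pads are 19 mm wide; open, the fingers measure 117 mm over their backs; the gripper's body (75 mm by 190 mm) begins 51 mm behind the grasp point.
Start: joints at [1, 0.527, 1.433, -0, 1.181, -0.178], TCP at [0.239, 0.577, 0.223] pointing down, gripper open.
Joint ranges: [-3.08, 3.08], [-0.75, 2.2], [0.22, 2.44], [-1.43, 4.57], [0, 2.65], [-2.85, 2.85]. Speed limits (rad/s): [2.79, 2.79, 3.14, 3.14, 3.14, 3.14].

INTERFACE

Orientations are given as a unit quaternion [x, y, z, w].
In Python, from rig import * gives the robot as it stands.
- The arm moves only by the tool jog_arm, never from a script. Its argument "series" is a list of rows, each a list of 7 numbers: the shift along the tool's x, y, z in mm, then the turn, a rotation vector about the tool's x, y, z in rad, then the gripper's target within -1 to 1 (shut at 1, half-way at 0, fully open at -1). A call has 1 to 20 rows; each row is the pose to reach, as a shift and turn from the pose commanded when the call began, along the tool's axes at that moment; what a row does not reach only later rows make up. A row lasts 1/8 s, in which the tool goes at most 62.5 mm and 10.7 degrees, less where a joint would pass 70% of its speed; a pose out of reach is approached as far as the arm can. A call with a gripper value outside its range is refused whole. The fingers move at their own pace and stop on an object; "grip_force" is the grip in N (left out, the last holds). Time passes only in rows, so rows that repeat a pose let the fingers close. It gives the time, the measured TCP pose, the force and the opening at its end, in the units of the state.
- get_obs(): the state, without advancing time (a new reading comes with each control period).
- camera(name): name is "side" or "top" or "wrist"; returns a dict with "img" (384x512x3 uint8, red, green, blue), "depth" (384x512 float32, m along the optical axis (not along the pixel's ray), 0 where there is no reading), "camera_matrix" (3x3 intrinsics, pixels), "D" ([k1, k2, p1, p2, k3] as OpenCV has them; the pictures are not rectified), "rvec" (rotation vector, rad) and "tvec" (3), from world to camera coordinates, as OpenCV has them. Camera axes: x right, y down, z forward; pixel columns grow to the right and rows downward; lengths in m; the calibration is good to about 2 mm. A picture is of the moment at which its call begins.
- hand_in(): hands the job in, once; it reports no verdict.
The state is a dict: "time": time; "q": joint angles; "joint_velocities": joint speeds; "joint_torque": joint torques, N m; "position": TCP position; "tool_rot": TCP orientation; "ft_force": force on the tool from outside, world axes, zero at the start; "moment": the same for the moment, N m; "grip_width": finger opening in m.
Only numpy, scipy, OpenCV 4.12 (cv2) and the standard library are available. Lean on these libraries where they do the work, as an engineer would, in place of code of your own. Each camera call takes 0.05 s, during which the arm holds its last target.

## Working session

There is one attempt and no reset: what is moved stays moved. The work goes in short steps, Python scripts to look and compute and a tool call to move; the robot and the scene stay as the last step left them, time stands still between calls to the robot, and variables do not carry over. Pictures are saved under pics/ and viewed, and the job is handed in when it is done.

Besides the shell and the picture viewer there is one more tool, called after "Request:" as name([rows], argument=value, ...), one row to a line, values as JSON. jog_arm: Moves the arm, as the interface text tells. Its arguments: {"type":"object","properties":{"series":{"type":"array","items":{"type":"array","items":{"type":"number"}}},"grip_force":{"type":"number"}},"required":["series"]}

```bash
ls; mkdir -p pics
cat > h.py <<'E'
from rig import *
import numpy as np, cv2
from scipy.spatial.transform import Rotation as R
def snap(n,f):
    c=camera(n); cv2.imwrite(f'pics/{f}.png',c['img'][:,:,::-1]); np.savez(f'pics/{f}.npz',**c); return c
def load(f): return dict(np.load(f'pics/{f}.npz'))
def ray(c,u,v):
    p=cv2.undistortPoints(np.array([[[u,v]]],float),c['camera_matrix'],c['D'])[0,0]
    Rm=cv2.Rodrigues(c['rvec'])[0]; o=-Rm.T@c['tvec'].ravel(); d=Rm.T@np.array([p[0],p[1],1]); return o,d
def atz(c,u,v,z):
    o,d=ray(c,u,v); return o+d*(z-o[2])/d[2]
def dep(c,u,v):
    o,d=ray(c,u,v); return o+d*c['depth'][int(round(v)),int(round(u))]
def proj(c,p): return cv2.projectPoints(np.atleast_2d(np.array(p,float)),c['rvec'],c['tvec'],c['camera_matrix'],c['D'])[0][:,0]
def crop(f,x0,y0,x1,y1,s,out):
    i=cv2.imread(f'pics/{f}.png')[y0:y1,x0:x1]; cv2.imwrite(f'pics/{out}.png',cv2.resize(i,None,fx=s,fy=s,interpolation=cv2.INTER_CUBIC))
E
python3 - <<'E'
from h import *
for n in('top','side','wrist'): snap(n,n+'0')
o=get_obs(); print(o)
E
```

```text
pics
{'time': 0.15, 'q': array([ 9.99483713e-01,  5.28248754e-01,  1.43356714e+00, -3.63789961e-05,
        1.18138994e+00, -1.78527602e-01]), 'joint_velocities': array([ 0.0011157 , -0.00297996, -0.00458194, -0.00076979,  0.00094032,
       -0.00262056]), 'joint_torque': array([-2.85645956e-04, -4.40430415e+01, -1.76842475e+01,  6.32699579e-02,
        5.52982651e-02, -9.75569083e-05]), 'position': array([0.23892969, 0.57694522, 0.2218118 ]), 'tool_rot': array([ 0.58819027,  0.39230794, -0.39334438, -0.58771327]), 'ft_force': array([ 0.05602101, -0.65514209,  0.21067315]), 'moment': array([-0.01701753, -0.02743437, -0.00454407]), 'grip_width': 0.08745046552491825}
```

View pics/top0.png

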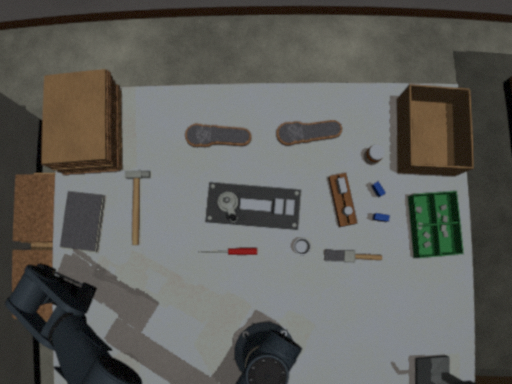

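View pics/side0.png

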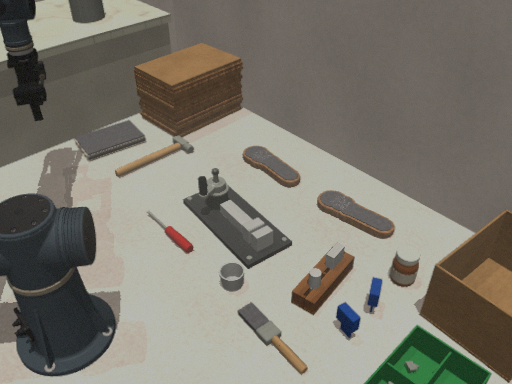

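View pics/wrist0.png

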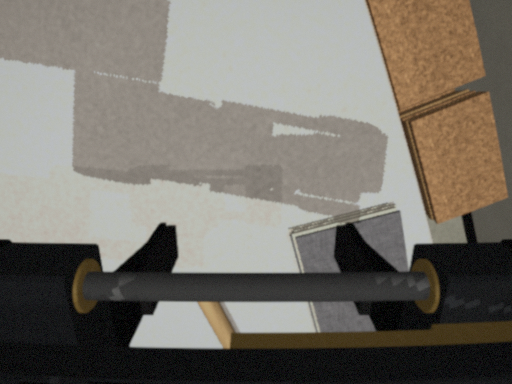

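Run:
```python
from h import *
print(R.from_quat(get_obs()['tool_rot']).as_matrix().round(3))
crop('top0',40,230,240,370,4,'c1'); crop('top0',190,30,390,180,4,'c2')
```

```text
[[ 0.383 -0.001 -0.924]
 [ 0.924 -0.001  0.383]
 [-0.002 -1.     0.   ]]
```

Run:
```python
from h import *
crop('top0',195,160,315,240,6,'c1'); crop('top0',315,160,395,235,8,'c2'); crop('side0',170,150,310,270,5,'c3'); crop('side0',280,230,420,340,5,'c4')
c=load('top0')
for p in [(262,370),(228,204),(277,206),(290,207),(342,185),(348,211)]: print(p,dep(c,*p).round(4))
```

```text
(262, 370) [0.0175 0.0106 0.3444]
(228, 204) [0.4989 0.1107 0.0868]
(277, 206) [ 0.4925 -0.0516  0.059 ]
(290, 207) [ 0.4883 -0.0949  0.0604]
(342, 185) [ 0.5576 -0.2708  0.0746]
(348, 211) [ 0.4696 -0.287   0.0766]
```

View pics/c1.png

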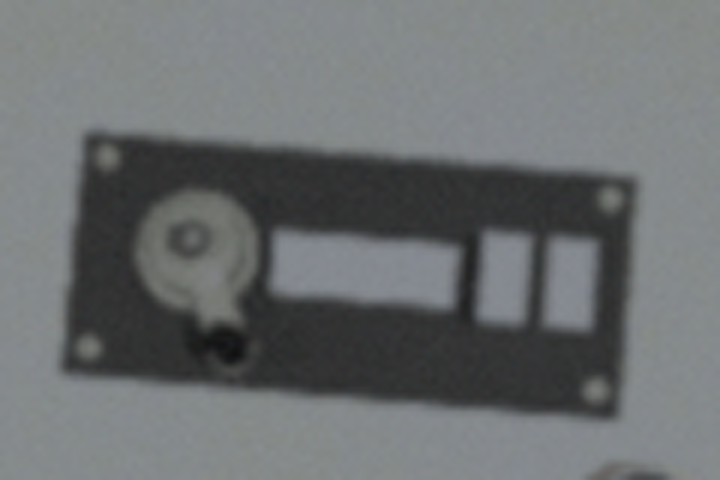

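View pics/c2.png

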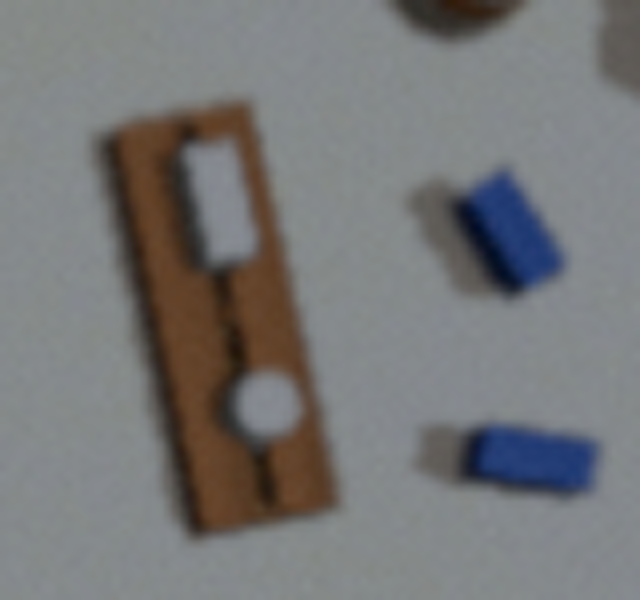

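View pics/c3.png

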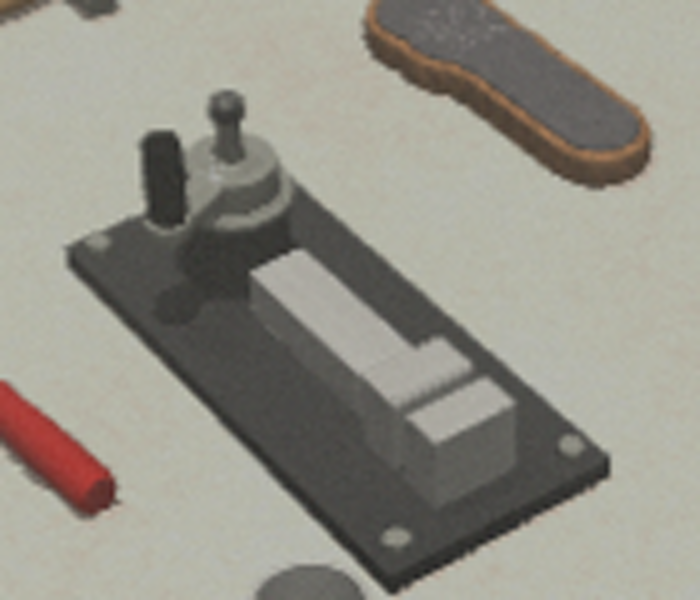

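View pics/c4.png

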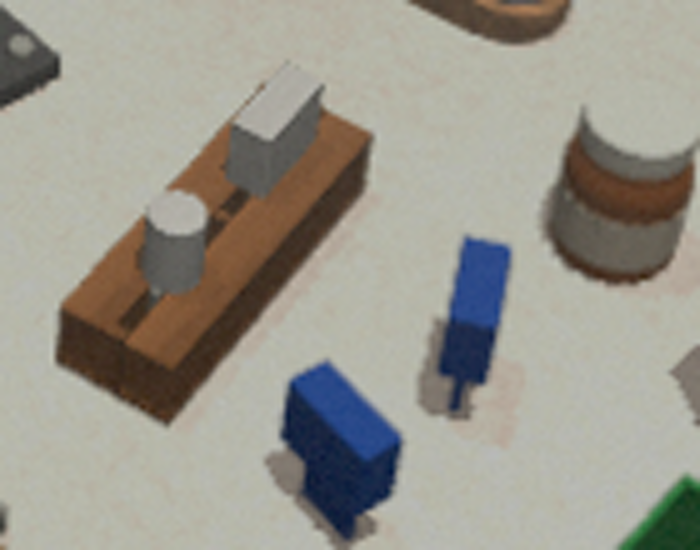

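Run:
```python
from h import *
c=load('top0'); s=load('side0')
def C(c,pts,x0,y0,sc,z): return np.array([atz(c,(x+.5)/sc-.5+x0,(y+.5)/sc-.5+y0,z) for x,y in pts])
def rep(n,P):
    print(n,P.mean(0).round(4)); print((P[:,:2]*1000).round(1).tolist())
rep('gauge top',C(c,[(180,145),(237,138),(258,260),(207,268)],315,160,8,.08))
rep('spare',C(c,[(266,404)],315,160,8,.08))
rep('standtop',C(c,[(118,120),(252,102),(338,510),(205,530)],315,160,8,.04))
P=C(c,[(85,130),(637,178),(617,415),(63,372)],195,160,6,.015);rep('plate',P)
J=C(c,[(480,228),(533,232),(529,327),(476,323),(546,235),(600,239),(597,332),(542,328)],195,160,6,.06);rep('jaws',J)
rep('screws',C(c,[(107,157),(610,199),(596,390),(89,347)],195,160,6,.017))
rep('bar',C(c,[(272,228),(468,245),(462,312),(268,297)],195,160,6,.047))
rep('bolthead',C(c,[(189,239)],195,160,6,.129))
rep('handle top',C(c,[(232,346)],195,160,6,.141))
rep('s gauge',C(s,[(232,120),(288,63),(325,88),(270,138)],280,230,5,.08))
rep('s spare',C(s,[(177,212)],280,230,5,.08))
rep('s jaws',C(s,[(360,372),(436,337),(474,362),(399,402),(408,415),(486,377),(516,403),(440,442)],170,150,5,.06))
rep('s plate',C(s,[(608,457),(392,590),(68,255)],170,150,5,.015))
rep('s boltaxis',C(s,[(227,100)],170,150,5,.127))
rep('s handle top',C(s,[(160,135)],170,150,5,.141))
```

```text
gauge top [ 0.5572 -0.2702  0.08  ]
[[581.8, -254.1], [584.4, -278.4], [532.7, -285.0], [529.7, -263.3]]
spare [ 0.4724 -0.2859  0.08  ]
[[472.4, -285.9]]
standtop [ 0.515 -0.279  0.04 ]
[[599.7, -234.7], [606.7, -293.2], [430.3, -322.9], [423.1, -265.3]]
plate [0.5016 0.029  0.015 ]
[[587.3, 180.9], [554.0, -137.1], [417.7, -121.8], [447.5, 194.0]]
jaws [ 0.4909 -0.0757  0.06  ]
[[520.9, -44.1], [518.2, -73.6], [465.0, -70.1], [467.7, -40.7], [516.3, -80.9], [513.6, -111.0], [461.5, -107.9], [464.3, -77.3]]
screws [0.5016 0.029  0.017 ]
[[571.0, 168.0], [541.8, -121.0], [432.1, -110.0], [461.5, 178.9]]
bar [0.4996 0.0191 0.047 ]
[[524.5, 72.5], [513.0, -37.6], [475.2, -33.5], [485.5, 75.2]]
bolthead [0.509  0.1143 0.129 ]
[[509.0, 114.3]]
handle top [0.4503 0.0914 0.141 ]
[[450.3, 91.4]]
s gauge [ 0.5575 -0.2703  0.08  ]
[[532.7, -263.4], [580.3, -256.1], [580.3, -278.8], [536.8, -282.8]]
s spare [ 0.4721 -0.285   0.08  ]
[[472.1, -285.0]]
s jaws [ 0.4919 -0.0736  0.06  ]
[[470.4, -37.3], [516.7, -43.2], [518.0, -70.6], [470.1, -67.4], [467.1, -77.5], [514.7, -83.0], [512.5, -107.3], [465.8, -102.6]]
s plate [ 0.4698 -0.0243  0.015 ]
[[553.3, -133.3], [411.0, -128.2], [444.9, 188.8]]
s boltaxis [0.5123 0.1181 0.127 ]
[[512.3, 118.1]]
s handle top [0.456 0.101 0.141]
[[456.0, 101.0]]
```

```bash
cat >> h.py <<'E'
def want(p,yaw,tilt=None):
    o=get_obs(); A=R.from_quat(o['tool_rot']); 
    B=R.from_matrix(np.array([[np.cos(yaw),0,-np.sin(yaw)],[np.sin(yaw),0,np.cos(yaw)],[0,-1,0]]).astype(float))
    d=A.inv().apply(np.array(p)-o['position'])*1000
    print('t',o['time'],'pos',o['position'].round(4),'shift',d.round(1),'rot',(A.inv()*B).as_rotvec().round(3),'F',o['ft_force'].round(2),'w',round(o['grip_width'],4))
E
python3 - <<'E'
from h import *
want([.557,-.270,.2],-1.398)
E
```

```text
t 0.15 pos [0.2389 0.5769 0.2218] shift [-660.7   22.7 -618. ] rot [ 2.000e-03  2.576e+00 -1.000e-03] F [ 0.06 -0.66  0.21] w 0.0875
```

Request:
jog_arm([
  [-660,22,-618,0,2.576,0,-1],
  [-660,22,-618,0,2.576,0,-1],
  [-660,22,-618,0,2.576,0,-1],
  [-660,22,-618,0,2.576,0,-1],
  [-660,22,-618,0,2.576,0,-1],
  [-660,22,-618,0,2.576,0,-1],
  [-660,22,-618,0,2.576,0,-1],
  [-660,22,-618,0,2.576,0,-1],
  [-660,22,-618,0,2.576,0,-1],
  [-660,22,-618,0,2.576,0,-1],
  [-660,22,-618,0,2.576,0,0],
  [-660,22,-618,0,2.576,0,0],
  [-660,22,-618,0,2.576,0,0],
  [-660,22,-618,0,2.576,0,0],
  [-660,22,-618,0,2.576,0,0],
  [-660,22,-618,0,2.576,0,0],
  [-660,22,-618,0,2.576,0,0],
  [-660,22,-618,0,2.576,0,0],
  [-660,22,-618,0,2.576,0,0],
  [-660,22,-618,0,2.576,0,0],
], grip_force=30)

```text
time: 2.65
position: [0.5575, -0.2682, 0.2008]
tool_rot: [0.542, -0.455, 0.455, -0.541]
ft_force: [-0.2, -0.3, -0.8]
grip_width: 0.0437
```

Run:
```python
from h import *
want([.557,-.270,.046],-1.398); print(get_obs()['q'].round(3))
snap('wrist','w1')
```

```text
t 2.65 pos [ 0.5575 -0.2682  0.2008] shift [  1.7 154.8  -0.8] rot [-0.     0.001  0.   ] F [-0.17 -0.34 -0.79] w 0.0437
[-0.629  0.543  1.472 -0.     1.127  0.768]
```

View pics/w1.png

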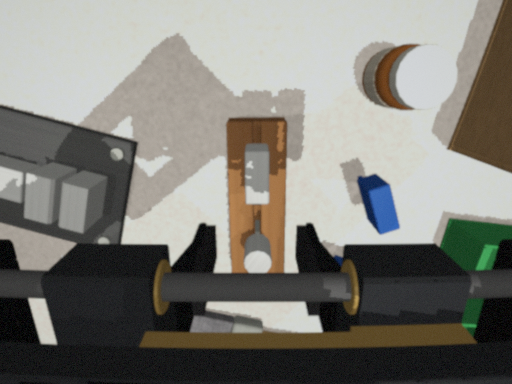

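Run:
```python
from h import *
crop('w1',215,105,305,285,4,'c5'); crop('w1',0,90,150,260,4,'c6')
```

```text
(no output)
```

View pics/c5.png

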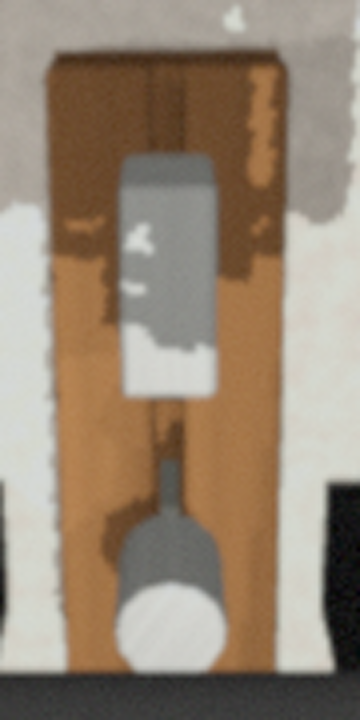

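View pics/c6.png

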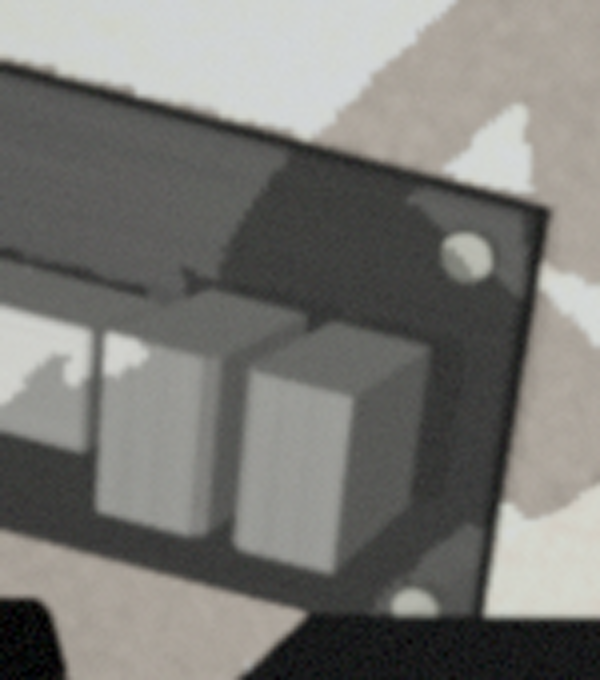

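Run:
```python
from h import *
c=load('w1')
def C(pts,x0,y0,sc,z): return np.array([atz(c,(x+.5)/sc-.5+x0,(y+.5)/sc-.5+y0,z) for x,y in pts])
P=C([(119,185),(218,185),(216,397),(123,397)],215,105,4,.08); print(P.mean(0)[:2],(P[:,:2]*1000).round(1).tolist())
d=P[0]+P[1]-P[2]-P[3]; print('yaw',np.arctan2(d[1],d[0]), np.linalg.norm(d)/2)
J=C([(103,333),(198,352),(190,536),(96,512),(248,370),(352,395),(334,574),(233,546)],0,90,4,.06); print(J.mean(0)[:2],(J[:,:2]*1000).round(1).tolist())
sp=C([(171,632)],215,105,4,.08);print(sp)
# tcp projection
o=get_obs(); print(o['position'], proj(c,o['position']+np.array([0,0,-.12])), proj(c,[P.mean(0)]))
```

```text
[ 0.55861185 -0.26940235] [[581.1, -254.3], [584.9, -275.6], [536.1, -284.4], [532.4, -263.3]]
yaw 0.18015032961018454 0.04952215863373132
[ 0.49116894 -0.07342981] [[518.4, -44.1], [517.7, -68.6], [466.7, -65.2], [468.9, -39.9], [515.2, -81.4], [513.3, -107.8], [463.0, -103.6], [466.0, -76.8]]
[[ 0.47364615 -0.2849792   0.08      ]]
[ 0.55754529 -0.26836822  0.20077863] [[255.53350646 179.22389914]] [[256.87822227 178.04404348]]
```

Request:
jog_arm([
  [2,50,0,0,-0.004,0,0],
  [2,100,0,0,-0.004,0,0],
  [2,130,0,0,-0.004,0,0],
  [2,153,0,0,-0.004,0,0],
  [2,153,0,0,-0.004,0,0],
  [2,153,0,0,-0.004,0,1],
  [2,153,0,0,-0.004,0,1],
  [2,153,0,0,-0.004,0,1],
  [2,153,0,0,-0.004,0,1],
  [2,153,0,0,-0.004,0,1],
], grip_force=30)

```text
time: 3.95
position: [0.5582, -0.2703, 0.0488]
tool_rot: [-0.542, 0.454, -0.454, 0.542]
ft_force: [-0.6, 2.5, 7.1]
grip_width: 0.0219
```

Run:
```python
from h import *
want([.557,-.270,.046],-1.394); print(get_obs()['moment'])
```

```text
t 3.95 pos [ 0.5582 -0.2703  0.0488] shift [-0.5  2.8 -1.1] rot [-0.001 -0.    -0.   ] F [-0.57  2.55  7.1 ] w 0.0219
[0.52308348 0.19760582 0.02568347]
```

Request:
jog_arm([
  [0,-15,0,0,0,0,1],
  [0,-40,0,0,0,0,1],
  [0,-80,0,0,0,0,1],
  [0,-110,0,0,0,0,1],
  [0,-110,0,0,0,0,1],
  [0,-110,0,0,0,0,1],
])

```text
time: 4.7
position: [0.5571, -0.2706, 0.1569]
tool_rot: [0.542, -0.454, 0.453, -0.542]
ft_force: [0.6, -0.3, -1.4]
grip_width: 0.0221
```

Run:
```python
from h import *
want([.4912,-.0745,.158],-1.675)
snap('side','s2');snap('wrist','w2')
```

```text
t 4.7 pos [ 0.5571 -0.2706  0.1569] shift [-204.7   -0.9  -30.4] rot [ 0.001  0.281 -0.001] F [ 0.59 -0.32 -1.44] w 0.0221
```

View pics/s2.png

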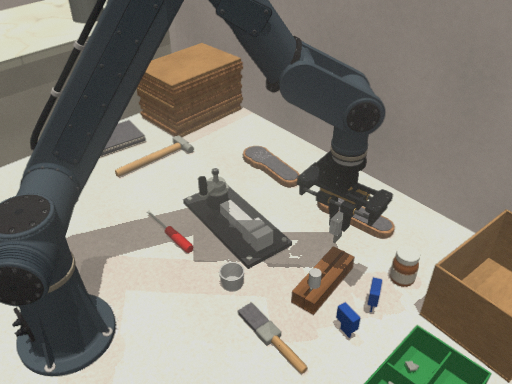

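View pics/w2.png

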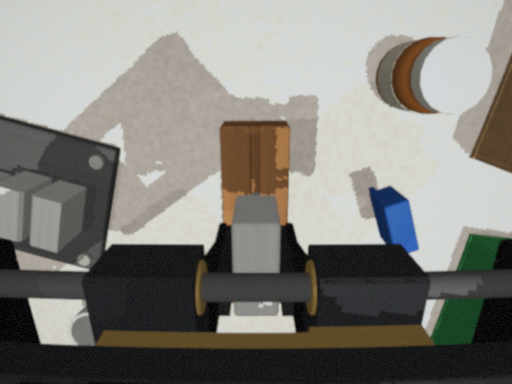

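Request:
jog_arm([
  [-50,-1,-7,0,0.07,0,1],
  [-100,-1,-15,0,0.14,0,1],
  [-150,-1,-22,0,0.21,0,1],
  [-190,-1,-28,0,0.265,0,1],
  [-204,0,-30,0,0.281,0,1],
  [-204,0,-30,0,0.281,0,1],
  [-204,0,-30,0,0.281,0,1],
])

```text
time: 5.68
position: [0.4929, -0.076, 0.1571]
tool_rot: [0.473, -0.525, 0.525, -0.473]
ft_force: [0.2, -0.6, -0.3]
grip_width: 0.0217
```

Run:
```python
from h import *
want([.4912,-.0745,.158],-1.675)
snap('side','s3');c=snap('wrist','w3')
crop('s3',190,150,330,270,5,'c7')
print(proj(c,[[.4912,-.0745,.06],[.4937,-.0496,.06]]))
```

```text
t 5.675 pos [ 0.4929 -0.076   0.1571] shift [-1.3 -0.9 -1.8] rot [0. 0. 0.] F [ 0.19 -0.61 -0.29] w 0.0217
[[253.49500506 189.44123879]
 [223.38433177 189.5353163 ]]
```

View pics/c7.png

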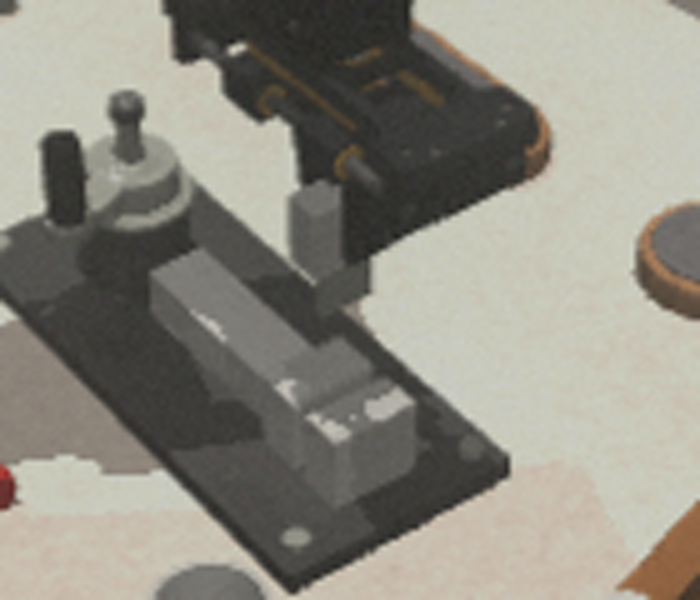

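View pics/w3.png

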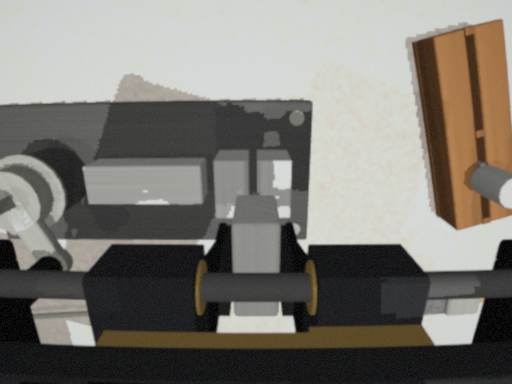

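Run:
```python
from h import *
crop('w3',195,130,315,260,6,'c8')
c=load('w3');
for z in (.117,.149,.189): print(z,proj(c,[[.4929,-.076,z]]))
```

```text
0.117 [[254.80226614 214.08875081]]
0.149 [[254.57807269 235.87953207]]
0.189 [[254.17195694 275.43610102]]
```

View pics/c8.png

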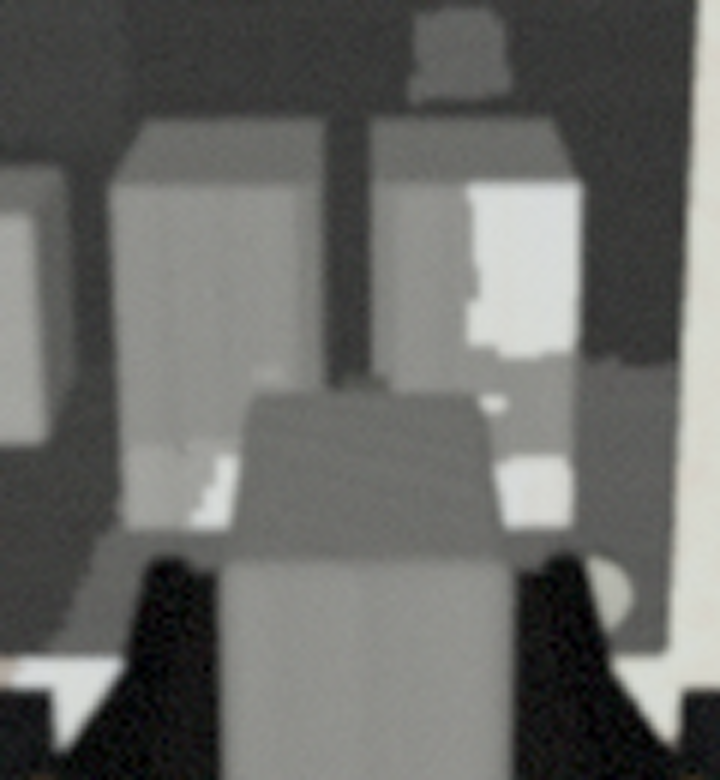

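Request:
jog_arm([
  [-2,20,-2,0,0,0,1],
  [-2,45,-2,0,0,0,1],
  [-2,52,-2,0,0,0,1],
  [-2,56,-2,0,0,0,1],
  [-2,60,-2,0,0,0,1],
  [-2,64,-2,0,0,0,1],
  [-2,68,-2,0,0,0,1],
  [-2,72,-2,0,0,0,1],
])

```text
time: 6.78
position: [0.4907, -0.0731, 0.0855]
tool_rot: [0.473, -0.525, 0.525, -0.473]
ft_force: [-0.4, -0.0, -1.0]
grip_width: 0.0218
```

Run:
```python
from h import *
want([.4912,-.0738,.0688],-1.675);print(get_obs()['moment'])
snap('side','s4');crop('s4',190,150,330,270,5,'c9')
```

```text
t 6.775 pos [ 0.4907 -0.0731  0.0855] shift [ 0.6 16.7  0.5] rot [-0.  0.  0.] F [-0.41 -0.05 -0.97] w 0.0218
[-0.00309229  0.18446109  0.02943536]
```

View pics/c9.png

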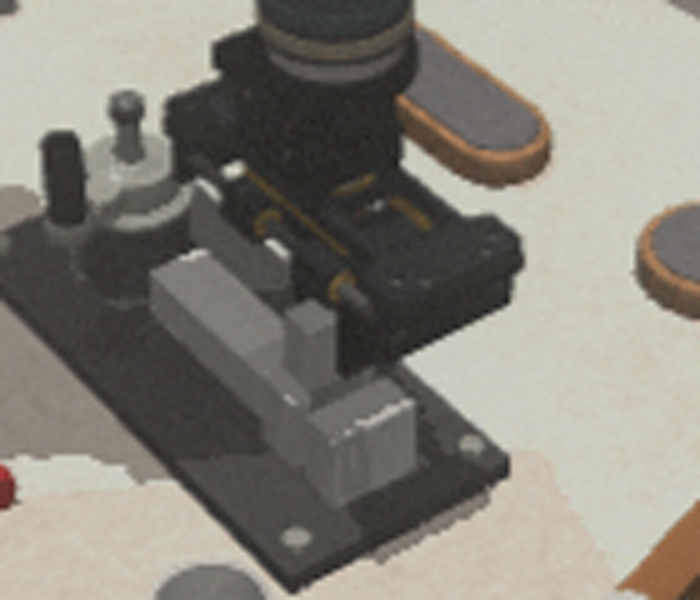

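Request:
jog_arm([
  [0,5,0,0,0,0,1],
  [0,10,0,0,0,0,1],
  [0,14,0,0,0,0,1],
  [0,16,0,0,0,0,1],
  [0,17,0,0,0,0,1],
  [0,18,0,0,0,0,1],
  [0,18,0,0,0,0,1],
])

```text
time: 7.7
position: [0.4905, -0.0731, 0.0687]
tool_rot: [0.473, -0.525, 0.525, -0.473]
ft_force: [-2.6, 1.2, 9.2]
grip_width: 0.0217
```

Run:
```python
from h import *
want([.4912,-.0738,.0688],-1.675);print(get_obs()['moment'])
```

```text
t 7.7 pos [ 0.4905 -0.0731  0.0687] shift [ 0.6 -0.1  0.7] rot [-0.  0.  0.] F [-2.64  1.16  9.22] w 0.0217
[0.03402716 0.52926566 0.01559954]
```

Request:
jog_arm([
  [0,1,0,0,0,0,1],
  [0,2,0,0,0,0,1],
  [0,2,0,0,0,0,1],
])

```text
time: 8.07
position: [0.4905, -0.0731, 0.0686]
tool_rot: [0.473, -0.525, 0.526, -0.474]
ft_force: [-5.7, 1.4, 25.8]
grip_width: 0.0218
```

Request:
jog_arm([
  [0,-2,0,0,0,0,1],
  [0,-2,0,0,0,0,0.3],
  [0,-2,0,0,0,0,0],
  [0,-2,0,0,0,0,0],
  [0,-2,0,0,0,0,0],
  [0,-2,0,0,0,0,0],
  [0,-30,0,0,0,0,0],
  [0,-70,0,0,0,0,0],
  [0,-110,0,0,0,0,0],
  [0,-130,0,0,0,0,0],
  [0,-130,0,0,0,0,0],
])

```text
time: 9.45
position: [0.4917, -0.0735, 0.197]
tool_rot: [0.473, -0.524, 0.527, -0.474]
ft_force: [-0.5, 0.3, -0.2]
grip_width: 0.0437
```

Run:
```python
from h import *
want([.45,.0914,.2],-1.675)
for n in ('side','top','wrist'): snap(n,n+'5')
crop('side5',170,150,310,270,5,'d1');crop('top5',195,160,315,240,6,'d2')
```

```text
t 9.45 pos [ 0.4917 -0.0735  0.197 ] shift [-159.6   -3.4  -58.6] rot [-0.004  0.     0.001] F [-0.49  0.26 -0.16] w 0.0437
```

View pics/d1.png

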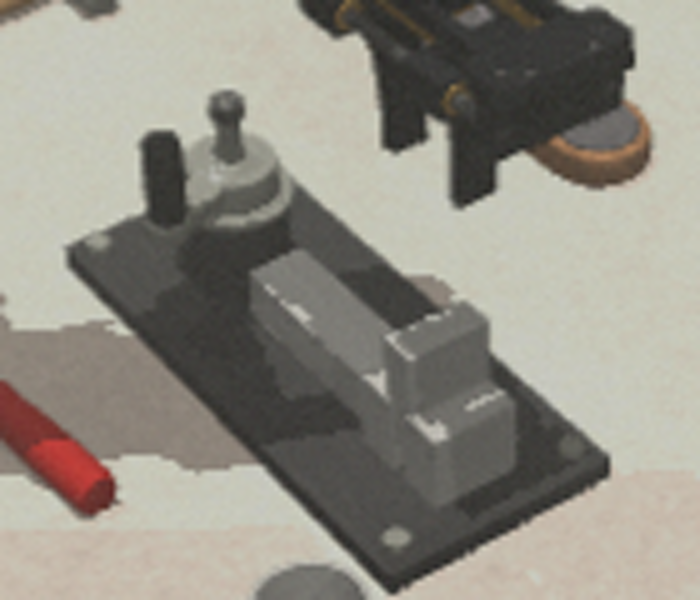

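View pics/wrist5.png

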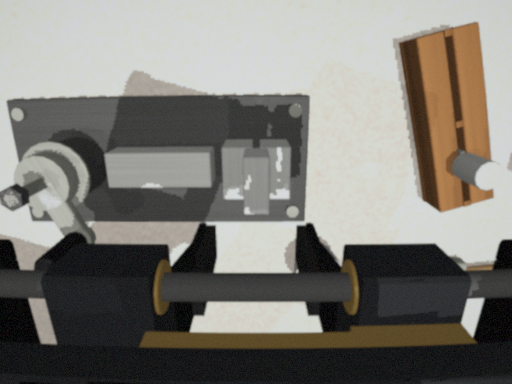

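View pics/d2.png

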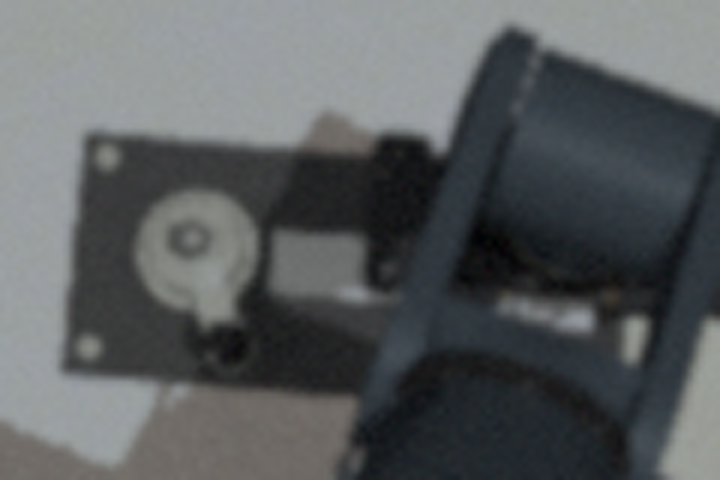

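Run:
```python
from h import *
c=load('top5'); s=load('side5'); w=load('wrist5')
def A(c,x,y,x0,y0,sc,z): return (atz(c,(x+.5)/sc-.5+x0,(y+.5)/sc-.5+y0,z)*1000).round(1)
print('hub top',A(c,198,248,195,160,6,.075),'ring',A(c,230,347,195,160,6,.085))
print('bolt head',A(c,189,239,195,160,6,.129), A(s,227,100,170,150,5,.127))
print('s handle',A(s,162,138,170,150,5,.141),A(s,166,215,170,150,5,.091))
# handle via depth cloud in side & top: points with z .1-.145 near
for cc in (s,c):
    vv,uu=np.mgrid[0:384,0:512]; pts=np.array([dep(cc,u,v) for u,v in [(u,v) for u in range(195,260) for v in range(150,240)] if cc['depth'][v,u]>0])
    m=(pts[:,2]>.1)&(pts[:,2]<.15)&(abs(pts[:,0]-.455)<.03)&(abs(pts[:,1]-.1)<.035); q=pts[m]
    print(len(q), q.mean(0).round(4) if len(q) else '', q.min(0).round(4),q.max(0).round(4))
    m=(pts[:,2]>.1)&(pts[:,2]<.15)&(abs(pts[:,0]-.511)<.025)&(abs(pts[:,1]-.115)<.025); q=pts[m]; print('bolt',len(q),q.mean(0).round(4),q[:,2].max())
vv=[(236,190,284,'')]
crop('wrist5',215,130,315,225,6,'d3'); crop('wrist5',0,130,110,250,6,'d4')
```

```text
hub top [510.5 112.7  75. ] ring [454.5  95.1  85. ]
bolt head [509.  114.3 129. ] [512.3 118.1 127. ]
s handle [455.2  98.2 141. ] [453.7  98.9  91. ]
141 [0.4489 0.0917 0.1249] [0.4393 0.0838 0.1   ] [0.4623 0.1067 0.1441]
bolt 65 [0.5079 0.1134 0.1207] 0.133478563303437
44 [0.453  0.0927 0.1367] [0.4428 0.0827 0.1001] [0.4644 0.1022 0.1473]
bolt 33 [0.5101 0.1133 0.1256] 0.13516984723095393
```

View pics/d3.png

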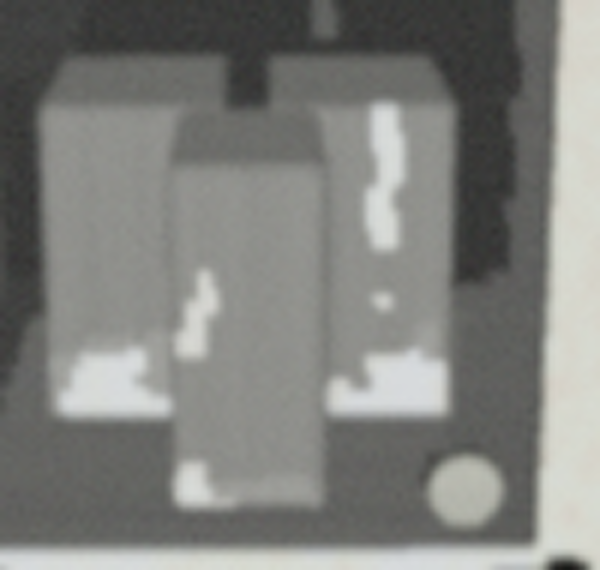

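View pics/d4.png

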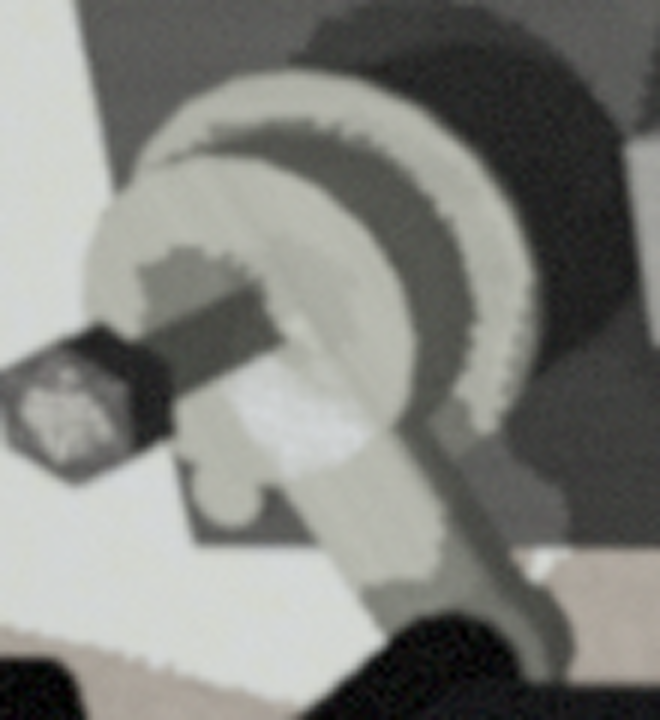

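Run:
```python
from h import *
w=load('wrist5')
def A(c,x,y,x0,y0,sc,z): return (atz(c,(x+.5)/sc-.5+x0,(y+.5)/sc-.5+y0,z)*1000).round(1)
g=np.mean([A(w,x,y,215,130,6,.1) for x,y in [(174,163),(324,163),(326,505),(174,505)]],0)
j=np.mean([A(w,x,y,215,130,6,.06) for x,y in [(40,103),(457,105),(450,415),(55,415)]],0)
print('gauge',g,'jaws',j)
print('hub',A(w,250,318,0,130,6,.09),'bolt',[A(w,68,415,0,130,6,z) for z in (.127,.130)])
```

```text
gauge [491.625 -73.7   100.   ] jaws [491.  -73.8  60. ]
hub [510.8 113.5  90. ] bolt [array([509.5, 115.2, 127. ]), array([510.3, 112.7, 130. ])]
```

Run:
```python
from h import *
want([.4535,.0964,.2],-1.675)
```

```text
t 9.6 pos [ 0.4898 -0.0728  0.1945] shift [-164.5   -5.3  -53.7] rot [ 0.002 -0.    -0.001] F [-0.11  0.17  0.35] w 0.0433
```

Request:
jog_arm([
  [-50,-2,-16,0,0,0,0],
  [-100,-2,-33,0,0,0,0],
  [-145,-2,-48,0,0,0,0],
  [-164,-2,-54,0,0,0,0],
  [-164,-2,-54,0,0,0,0],
  [-164,-2,-54,0,0,0,0],
])

```text
time: 10.35
position: [0.454, 0.095, 0.1969]
tool_rot: [-0.474, 0.526, -0.525, 0.473]
ft_force: [-0.1, 0.1, 0.3]
grip_width: 0.0434
```

Run:
```python
from h import *
want([.4535,.0964,.103],-1.675); o=get_obs(); print(o['q'].round(2))
c=snap('wrist','w6'); snap('side','s6'); crop('s6',170,110,310,230,5,'d5')
print(proj(c,[[.4535,.0964,.141]]))
```

```text
t 10.35 pos [0.454  0.095  0.1969] shift [-1.4 93.9 -0.6] rot [ 0.001 -0.     0.   ] F [-0.13  0.08  0.27] w 0.0434
[-0.04  0.35  1.85 -0.    0.94  1.64]
[[253.28192599 206.13542454]]
```

View pics/w6.png

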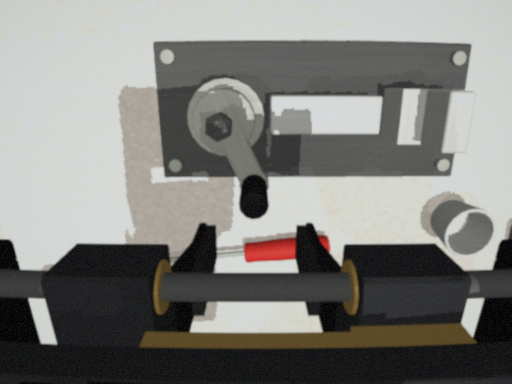

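View pics/d5.png

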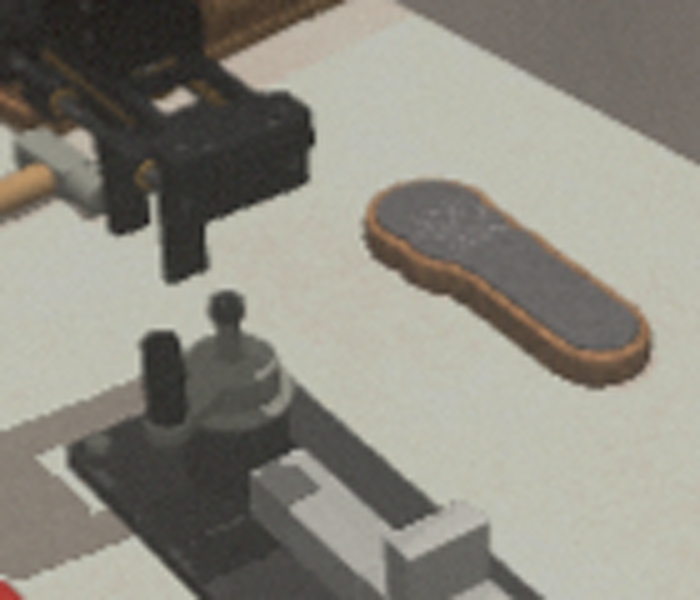

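Request:
jog_arm([
  [0,40,-1,0,0,0,0],
  [0,75,-1,0,0,0,0],
  [0,94,-1,0,0,0,0],
  [0,94,-1,0,0,0,0],
  [0,94,-1,0,0,0,1],
  [0,94,-1,0,0,0,1],
  [0,94,-1,0,0,0,1],
  [0,94,-1,0,0,0,1],
], grip_force=25)

```text
time: 11.45
position: [0.4537, 0.0959, 0.1043]
tool_rot: [0.473, -0.525, 0.526, -0.474]
ft_force: [0.4, 0.3, 4.0]
grip_width: 0.0214
```

```bash
cat >> h.py <<'E'
AX=np.array([.5108,.1143])
def bolt(f):
    """bolt head top height & pictures"""
    c=snap('side',f); crop(f,170,130,290,230,6,f+'c')
    return c
def arc(a0,das,r=.06,ax=AX,p0=None):
    o=get_obs(); A=R.from_quat(o['tool_rot'])
    p0=o['position'][:2] if p0 is None else p0
    th=np.arctan2(*(p0-ax)[::-1]); print('theta',th.round(3),'r',np.linalg.norm(p0-ax).round(4))
    for d in das:  # d>0 world ccw
        p=ax+r*np.array([np.cos(th+d),np.sin(th+d)]); v=A.inv().apply([*(p-p0),0])*1000; print(round(d,2),v.round(1))
E
python3 - <<'E'
from h import *
want([.4535,.0964,.103],-1.675); bolt('b0')
arc(0,np.arange(.15,3.01,.15))
E
```

```text
t 11.45 pos [0.4537 0.0959 0.1043] shift [-0.5  1.3 -0.2] rot [-0.002 -0.    -0.   ] F [0.43 0.28 3.96] w 0.0214
theta -2.829 r 0.06
0.15 [7.9 0.  4.3]
0.3 [15.1  0.   9.6]
0.45 [21.4  0.  16. ]
0.6 [26.7  0.  23.3]
0.75 [30.9  0.1 31.3]
0.9 [33.8  0.1 39.8]
1.05 [35.4  0.1 48.6]
1.2 [35.7  0.1 57.6]
1.35 [34.6  0.1 66.6]
1.5 [32.2  0.1 75.2]
1.65 [28.5  0.1 83.4]
1.8 [23.6  0.2 91. ]
1.95 [17.7  0.2 97.8]
2.1 [ 10.8   0.2 103.6]
2.25 [  3.2   0.2 108.3]
2.4 [ -5.1   0.2 111.8]
2.55 [-13.8   0.2 114. ]
2.7 [-22.8   0.2 114.9]
2.85 [-31.7   0.2 114.4]
3.0 [-40.6   0.2 112.6]
```

View pics/b0c.png

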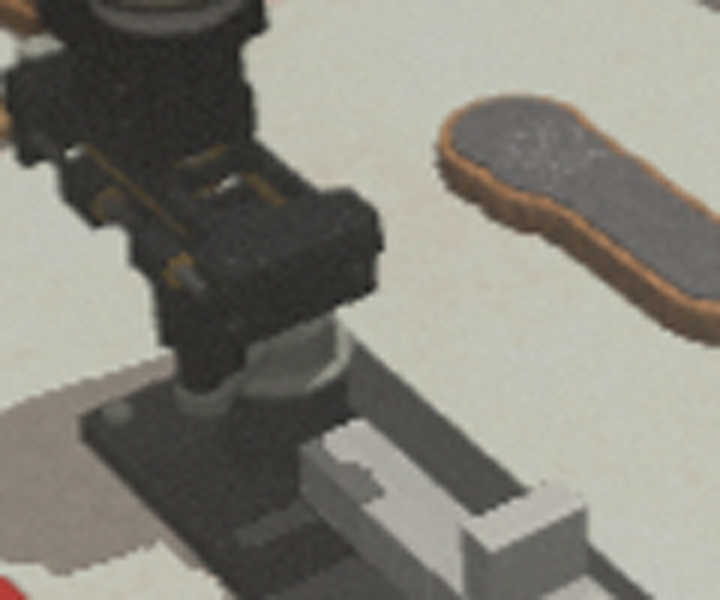

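Run:
```python
from h import *
c=snap('wrist','w7'); print(proj(c,[[.5108,.1143,.130],[.5108,.1143,.118],[.5108,.1143,.09]]))
for z in (.13,.118,.09): pass
```

```text
[[197.07953532 153.87708658]
 [201.6186964  148.29795895]
 [209.92440608 138.10559828]]
```

Request:
jog_arm([
  [4,0,2,0,0,0,1],
  [8,0,4,0,0,0,1],
  [11.5,0,7,0,0,0,1],
  [15,0,9.5,0,0,0,1],
  [18.5,0,13,0,0,0,1],
  [21.5,0,16,0,0,0,1],
  [21.5,0,16,0,0,0,1],
])

```text
time: 12.42
position: [0.4683, 0.0729, 0.1043]
tool_rot: [0.472, -0.525, 0.526, -0.474]
ft_force: [1.4, 2.2, 5.6]
grip_width: 0.0213
```

Run:
```python
from h import *
c=snap('wrist','w8'); print(proj(c,[[.5108,.1143,.130],[.5108,.1143,.118],[.5108,.1143,.09]])); want([.45,.09,.1],-1.675); arc(0,[.1])
```

```text
[[150.74805284 191.72551346]
 [158.48804976 183.60569725]
 [172.81922784 168.61277181]]
t 12.475 pos [0.4683 0.0729 0.1043] shift [-15.1   4.2 -20. ] rot [-0.004 -0.    -0.001] F [1.7  2.09 5.41] w 0.021
theta -2.369 r 0.0593
0.1 [4.1 0.  4.4]
```

View pics/w7.png

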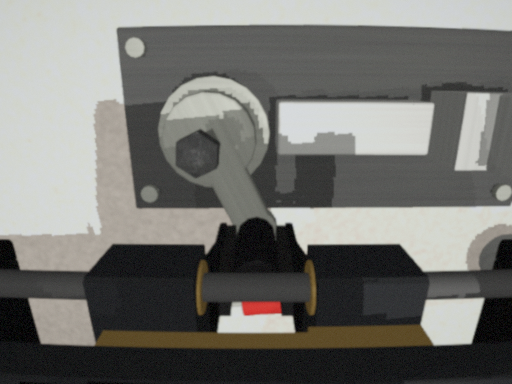

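View pics/w8.png

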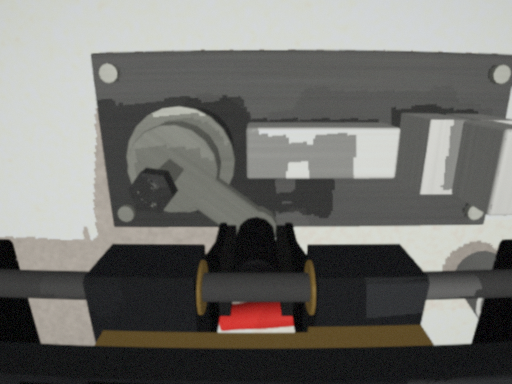

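Request:
jog_arm([
  [2.7,0,3.5,0,0,0,1],
  [5.3,0,7.3,0,0,0,1],
  [7.5,0,11.3,0,0,0,1],
  [9.5,0,15.3,0,0,0,1],
  [9.5,0,15.3,0,0,0,1],
])

```text
time: 13.1
position: [0.4824, 0.0625, 0.1043]
tool_rot: [0.472, -0.525, 0.526, -0.474]
ft_force: [2.2, 5.0, 5.0]
grip_width: 0.0215
```

Run:
```python
from h import *
c=snap('wrist','w9'); snap('side','s9'); crop('s9',170,110,290,210,6,'d6');print(proj(c,[[.5108,.1143,.130],[.5108,.1143,.118],[.5108,.1143,.09]])); want([.45,.09,.1],-1.675); arc(0,[.1])
```

```text
[[134.92065936 223.21084633]
 [143.50888217 213.12711557]
 [159.56599534 194.33439848]]
t 13.2 pos [0.4824 0.0625 0.1043] shift [-23.9   4.2 -35.1] rot [-0.004 -0.001 -0.002] F [2.59 4.71 5.99] w 0.0212
theta -2.072 r 0.059
0.1 [2.9 0.  5.3]
```

View pics/w9.png

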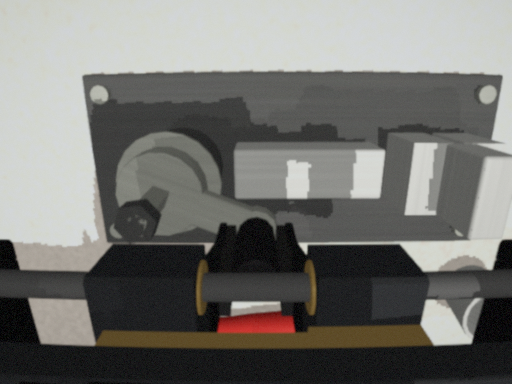

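View pics/d6.png

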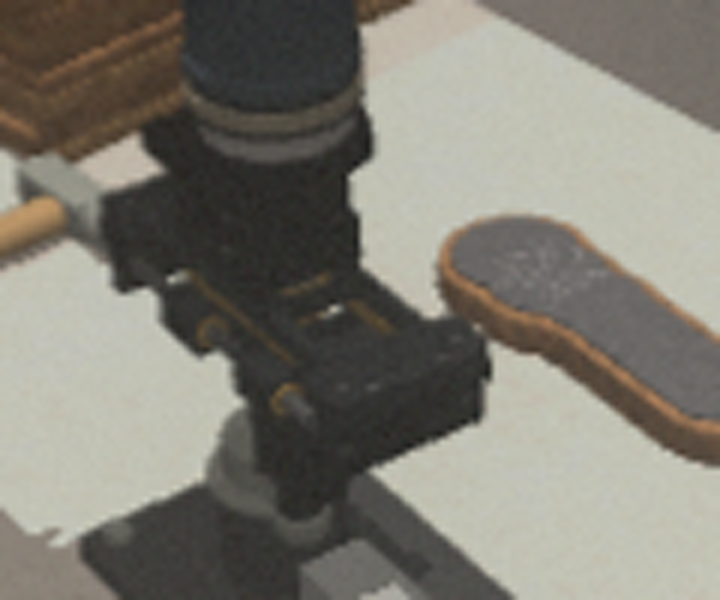

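Request:
jog_arm([
  [1.2,0,4.2,0,-0.12,0,1],
  [2.4,0,8.5,0,-0.25,0,1],
  [3.5,0,12.8,0,-0.38,0,1],
  [4,0,17.3,0,-0.5,0,1],
  [4,0,17.3,0,-0.5,0,1],
])

```text
time: 13.82
position: [0.4983, 0.0573, 0.1042]
tool_rot: [-0.587, 0.392, -0.392, 0.589]
ft_force: [2.4, 6.3, 5.7]
grip_width: 0.0216
```

```bash
cat >> h.py <<'E'
def look(f):
    c=snap('wrist',f); P=proj(c,[[*AX,.13],[*AX,.118],[*AX,.107]]).round(1).tolist(); print(P)
    x0=int(max(0,min(512-140,P[0][0]-70)));y0=int(max(0,min(384-130,P[0][1]-65)));crop(f,x0,y0,x0+140,y0+130,4,f+'c'); print('origin',x0,y0)
    o=get_obs(); th=np.arctan2(*(o['position'][:2]-AX)[::-1]); Rm=R.from_quat(o['tool_rot']).as_matrix(); print(o['time'],o['position'].round(4),'theta',th.round(3),'yaw',np.arctan2(Rm[1,0],Rm[0,0]).round(3),'F',o['ft_force'].round(1),'w',o['grip_width'].round(4),'q6',o['q'][5].round(2))
E
python3 - <<'E'
from h import *
look('w10'); arc(0,np.arange(.075,.61,.075),r=.0597)
E
```

```text
[[146.5, 200.9], [154.5, 192.2], [160.9, 185.2]]
origin 76 135Traceback (most recent call last):
  File "<stdin>", line 2, in <module>
  File "h.py", line 36, in look
    o=get_obs(); th=np.arctan2(*(o['position'][:2]-AX)[::-1]); Rm=R.from_quat(o['tool_rot']).as_matrix(); print(o['time'],o['position'].round(4),'theta',th.round(3),'yaw',np.arctan2(Rm[1,0],Rm[0,0]).round(3),'F',o['ft_force'].round(1),'w',o['grip_width'].round(4),'q6',o['q'][5].round(2))
                                                                                                                                                                                                                                               ^^^^^^^^^^^^^^^^^^^^^
AttributeError: 'float' object has no attribute 'round'
```

View pics/w10.png

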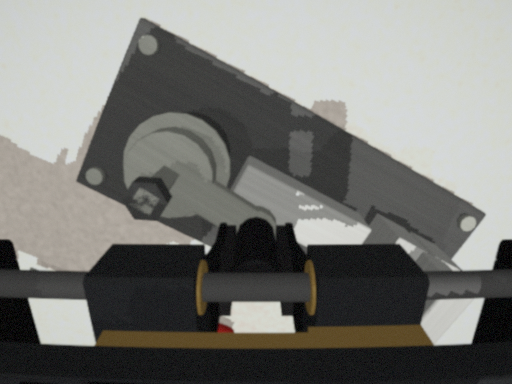

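```bash
sed -i "s/o\['grip_width'\].round(4)/round(o['grip_width'],4)/" h.py
python3 - <<'E'
from h import *
arc(0,np.arange(.075,.61,.075),r=.0583)
E
```

```text
theta -1.786 r 0.0584
0.08 [2.3 0.  3.7]
0.15 [4.4 0.  7.5]
0.22 [ 6.2  0.  11.5]
0.3 [ 7.7  0.  15.6]
0.38 [ 8.9  0.  19.9]
0.45 [ 9.7  0.  24.1]
0.52 [10.3  0.1 28.5]
0.6 [10.5  0.1 32.8]
```

Request:
jog_arm([
  [2,0,3.8,0,-0.07,0,1],
  [4,0,7.6,0,-0.15,0,1],
  [5.8,0,11.6,0,-0.22,0,1],
  [7.2,0,15.8,0,-0.3,0,1],
  [7.2,0,15.8,0,-0.3,0,1],
])

```text
time: 14.5
position: [0.5146, 0.0566, 0.1042]
tool_rot: [-0.64, 0.3, -0.299, 0.641]
ft_force: [-1.3, 4.6, 8.6]
grip_width: 0.021
```

```bash
sed -i "s/^AX=.*/AX=np.array([.5105,.1158])/" h.py
python3 - <<'E'
from h import *
look('w11'); arc(0,np.arange(.075,.61,.075))
E
```

```text
[[145.4, 197.8], [153.5, 189.3], [160.0, 182.4]]
origin 75 132
14.55 [0.5146 0.0566 0.1042] theta -1.502 yaw -0.875 F [-0.7  5.3  8.2] w 0.0214 q6 0.77
theta -1.502 r 0.0594
0.08 [ 3.  -0.   3.4]
0.15 [ 5.2 -0.   7.3]
0.22 [ 7.1 -0.  11.4]
0.3 [ 8.7 -0.  15.6]
0.38 [10.  -0.  19.9]
0.45 [11.  -0.  24.3]
0.52 [11.6  0.  28.7]
0.6 [11.9  0.  33.2]
```

View pics/w11.png

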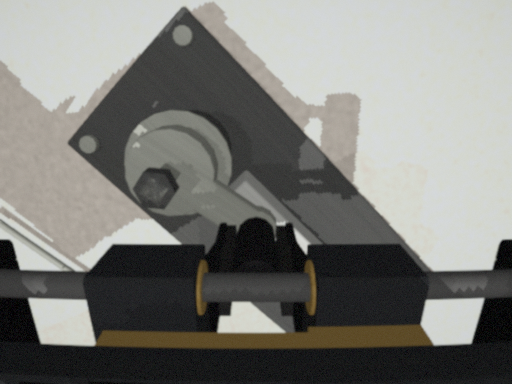

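```bash
python3 - <<'E'
from h import *
for f,u,v in [('w7',197,153),('w8',152,188),('w9',136,220),('w10',148,199),('w11',155,188)]:
    c=load(f); P=[dep(c,u+a,v+b) for a in range(-4,5) for b in range(-4,5) if c['depth'][v+b,u+a]>0]; print(f,np.median(P,0).round(4))
crop('w10',76,135,216,235,5,'e1');crop('w11',76,135,216,235,5,'e2')
E
python3 -c "
import cv2,numpy as np
a=cv2.imread('pics/e1.png');b=cv2.imread('pics/e2.png');cv2.imwrite('pics/e3.png',cv2.resize(np.hstack([a,b]),(800,286)))"
```

```text
w7 [0.5106 0.1149 0.127 ]
w8 [0.5117 0.1142 0.1279]
w9 [0.5117 0.1142 0.1283]
w10 [0.5116 0.1141 0.129 ]
w11 [0.5112 0.1156 0.1176]
```

View pics/e3.png

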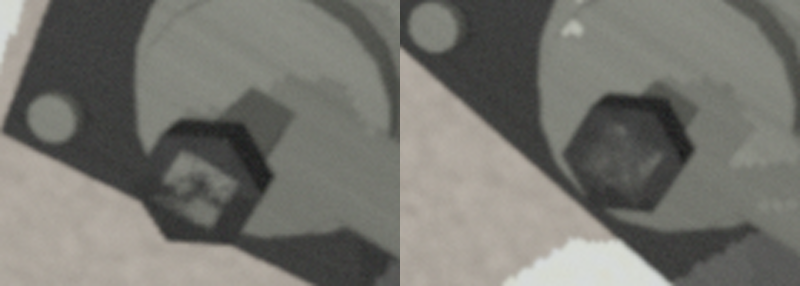

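Run:
```python
from h import *
from scipy.optimize import least_squares
P=np.array([(.4537,.0959),(.4683,.0729),(.4824,.0625),(.4983,.0573),(.5146,.0566)])
r=least_squares(lambda a:np.hypot(*(P-a).T)-.06,[.51,.115],x_scale=.01); print(r.x,r.fun*1e3)
ax=r.x
arc(0,-np.linspace(.107,2.14,20),ax=ax,r=.06)
```

```text
[0.50994572 0.11616388] [-0.21534     0.05105528  0.32063318  0.00482794 -0.25455289]
theta -1.493 r 0.0598
-0.11 [-3.8  0.  -5.2]
-0.21 [-8.3  0.  -9.7]
-0.32 [-13.3   0.  -13.8]
-0.43 [-18.6   0.  -17.3]
-0.54 [-24.4   0.  -20.2]
-0.64 [-30.4   0.  -22.5]
-0.75 [-36.6   0.  -24.1]
-0.86 [-42.9   0.1 -25.1]
-0.96 [-49.3   0.1 -25.4]
-1.07 [-55.7   0.1 -25. ]
-1.18 [-62.    0.1 -23.9]
-1.28 [-68.2   0.1 -22.1]
-1.39 [-74.2   0.1 -19.7]
-1.5 [-79.8   0.1 -16.7]
-1.6 [-85.1   0.1 -13.1]
-1.71 [-90.    0.1  -8.9]
-1.82 [-94.4   0.2  -4.3]
-1.93 [-98.3   0.2   0.8]
-2.03 [-101.6    0.2    6.3]
-2.14 [-104.4    0.2   12.1]
```

Request:
jog_arm([
  [-4,0,-5,0,0,0,1],
  [-8.7,0,-9.4,0,0,0,1],
  [-13.7,0,-13.5,0,0,0,1],
  [-19,0,-17,0,0,0,1],
  [-24.8,0,-19.9,0,0,0,1],
  [-30.8,0,-22.2,0,0,0,1],
  [-37,0,-23.8,0,0,0,1],
  [-43.3,0,-24.8,0,0,0,1],
  [-49.7,0,-25.1,0,0,0,1],
  [-56.1,0,-24.7,0,0,0,1],
  [-62.4,0,-23.6,0,0,0,1],
  [-68.6,0,-21.8,0,0,0,1],
  [-74.6,0,-19.4,0,0,0,1],
  [-80.2,0,-16.4,0,0,0,1],
  [-85.5,0,-12.8,0,0,0,1],
  [-90.4,0,-8.6,0,0,0,1],
  [-94.8,0,-4,0,0,0,1],
  [-98.7,0,1.1,0,0,0,1],
  [-102,0,6.6,0,0,0,1],
  [-104.8,0,12.4,0,0,0,1],
])

```text
time: 17.05
position: [0.4561, 0.1429, 0.1042]
tool_rot: [0.642, -0.3, 0.299, -0.64]
ft_force: [-2.4, -1.8, 11.5]
grip_width: 0.0213
```

```bash
sed -i "s/^AX=.*/AX=np.array([.5101,.1160])/" h.py
python3 - <<'E'
from h import *
o=get_obs(); print(o['time'],o['position'].round(4),o['ft_force'].round(1),o['grip_width'],o['q'].round(2))
arc(0,-np.linspace(.107,2.14,20),ax=AX,r=.06)
E
```

```text
17.05 [0.4561 0.1429 0.1042] [-2.4 -1.8 11.5] 0.02126082957628187 [ 0.07  0.53  1.9  -0.    0.71  0.95]
theta 2.68 r 0.0603
-0.11 [-2.  -0.   6.1]
-0.21 [-3.6 -0.  12.3]
-0.32 [-4.5 -0.1 18.7]
-0.43 [-4.7 -0.1 25.1]
-0.54 [-4.3 -0.1 31.5]
-0.64 [-3.2 -0.1 37.8]
-0.75 [-1.4 -0.1 44. ]
-0.86 [ 1.1 -0.2 49.9]
-0.96 [ 4.1 -0.2 55.6]
-1.07 [ 7.8 -0.2 60.8]
-1.18 [12.  -0.2 65.7]
-1.28 [16.7 -0.2 70.1]
-1.39 [21.8 -0.2 74. ]
-1.5 [27.3 -0.2 77.2]
-1.6 [33.1 -0.2 79.9]
-1.71 [39.2 -0.3 82. ]
-1.82 [45.5 -0.3 83.4]
-1.93 [51.9 -0.3 84.1]
-2.03 [58.3 -0.3 84.1]
-2.14 [64.7 -0.3 83.4]
```

Request:
jog_arm([
  [-2,-0.3,6,0,0,0,1],
  [-3.6,-0.6,12.3,0,0,0,1],
  [-4.5,-1,18.7,0,0,0,1],
  [-4.7,-1,25.1,0,0,0,1],
  [-4.3,-1,31.5,0,0,0,1],
  [-3.2,-1,37.8,0,0,0,1],
  [-1.4,-1,44,0,0,0,1],
  [1.1,-1,49.9,0,0,0,1],
  [4.1,-1,55.6,0,0,0,1],
  [7.8,-1,60.8,0,0,0,1],
  [12,-1,65.7,0,0,0,1],
  [16.7,-1,70.1,0,0,0,1],
  [21.8,-1,74,0,0,0,1],
  [27.3,-1,77.2,0,0,0,1],
  [33.1,-1,79.9,0,0,0,1],
  [39.2,-1,82,0,0,0,1],
  [45.5,-1,83.4,0,0,0,1],
  [51.9,-1,84.1,0,0,0,1],
  [58.3,-1,84.1,0,0,0,1],
  [64.7,-1,83.4,0,0,0,1],
])

```text
time: 19.55
position: [0.5614, 0.1477, 0.1043]
tool_rot: [0.641, -0.301, 0.298, -0.64]
ft_force: [-3.5, 1.4, 5.3]
grip_width: 0.021
```

Run:
```python
from h import *
o=get_obs(); print(o['time'],o['position'].round(4),o['ft_force'].round(1),o['grip_width'],o['q'].round(2))
th=np.arctan2(*(o['position'][:2]-AX)[::-1]); T=-1.493-.1-th; print('to go',T)
arc(0,np.linspace(0,T,21)[1:],ax=AX,r=.06)
```

```text
19.55 [0.5614 0.1477 0.1043] [-3.5  1.4  5.3] 0.02102462966926081 [0.06 0.63 1.64 0.   0.87 0.94]
to go -2.145486062263487
theta 0.552 r 0.0603
-0.11 [ 6.3 -0.  -1.6]
-0.21 [12.4 -0.  -3.5]
-0.32 [18.3 -0.  -6.1]
-0.43 [23.9 -0.  -9.3]
-0.54 [ 29.1  -0.  -13. ]
-0.64 [ 33.9  -0.  -17.3]
-0.75 [ 38.2  -0.  -22.1]
-0.86 [ 41.9  -0.  -27.4]
-0.97 [ 45.1  -0.  -33. ]
-1.07 [ 47.6  -0.  -38.9]
-1.18 [ 49.6  -0.  -45. ]
-1.29 [ 50.8   0.  -51.3]
-1.39 [ 51.4   0.  -57.7]
-1.5 [ 51.2   0.  -64.2]
-1.61 [ 50.4   0.1 -70.5]
-1.72 [ 48.9   0.1 -76.8]
-1.82 [ 46.7   0.1 -82.9]
-1.93 [ 43.9   0.1 -88.7]
-2.04 [ 40.5   0.1 -94.1]
-2.15 [ 36.6   0.2 -99.2]
```

Request:
jog_arm([
  [6.3,0,-1.6,0,0,0,1],
  [12.4,0,-3.5,0,0,0,1],
  [18.3,0,-6.1,0,0,0,1],
  [23.9,0,-9.3,0,0,0,1],
  [29.1,0,-13,0,0,0,1],
  [33.9,0,-17.3,0,0,0,1],
  [38.2,0,-22.1,0,0,0,1],
  [41.9,0,-27.4,0,0,0,1],
  [45.1,0,-33,0,0,0,1],
  [47.6,0,-38.9,0,0,0,1],
  [49.6,0,-45,0,0,0,1],
  [50.8,0,-51.3,0,0,0,1],
  [51.4,0,-57.7,0,0,0,1],
  [51.2,0,-64.2,0,0,0,1],
  [50.4,0,-70.5,0,0,0,1],
  [48.9,0,-76.8,0,0,0,1],
  [46.7,0,-82.9,0,0,0,1],
  [43.9,0,-88.7,0,0,0,1],
  [40.5,0,-94.1,0,0,0,1],
  [36.6,0,-99.2,0,0,0,1],
])

```text
time: 22.05
position: [0.5117, 0.0564, 0.1044]
tool_rot: [-0.639, 0.299, -0.301, 0.641]
ft_force: [1.8, 5.6, 0.8]
grip_width: 0.0213
```

Run:
```python
from h import *
look('w12'); c=snap('side','s12');
```

```text
[[148.2, 193.0], [156.0, 184.9], [162.3, 178.4]]
origin 78 128
22.1 [0.5104 0.0564 0.1044] theta -1.566 yaw -0.876 F [0.4 4.3 2.9] w 0.0212 q6 0.77
```

View pics/w12.png

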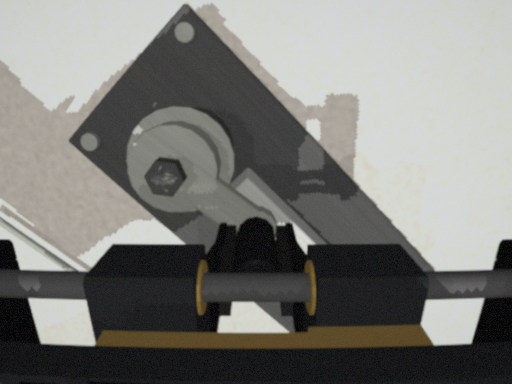

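View pics/s12.png

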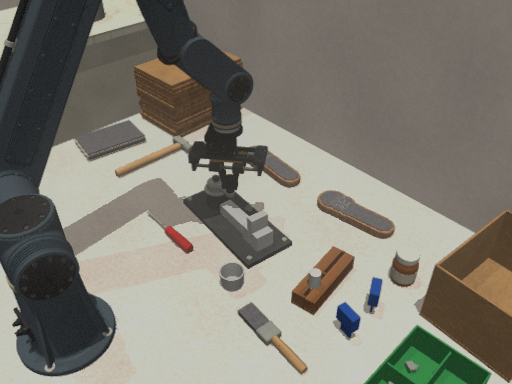

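Request:
jog_arm([
  [0,0,0,0,0,0,1],
  [0,0,0,0,0,0,1],
  [0,0,0,0,0,0,1],
  [0,0,0,0,0,0,1],
])

```text
time: 22.65
position: [0.5104, 0.0564, 0.1043]
tool_rot: [-0.64, 0.3, -0.3, 0.641]
ft_force: [-0.4, 4.8, 2.3]
grip_width: 0.0211
```

Run:
```python
from h import *
look('w13'); c=load('w13'); u,v=165,177
P=[dep(c,u+a,v+b) for a in range(-4,5) for b in range(-4,5) if c['depth'][v+b,u+a]>0]; print(np.median(P,0).round(4))
print(get_obs()['joint_velocities'].round(4))
crop('s12',200,160,310,260,6,'f1')
```

```text
[[149.6, 191.0], [157.4, 182.9], [163.7, 176.5]]
origin 79 126
22.7 [0.5104 0.0564 0.1043] theta -1.566 yaw -0.876 F [-1.1  5.3  2. ] w 0.0215 q6 0.77
[0.5097 0.1154 0.1054]
[ 0.0023 -0.0015 -0.0001  0.0007 -0.0006 -0.0004]
```

View pics/f1.png

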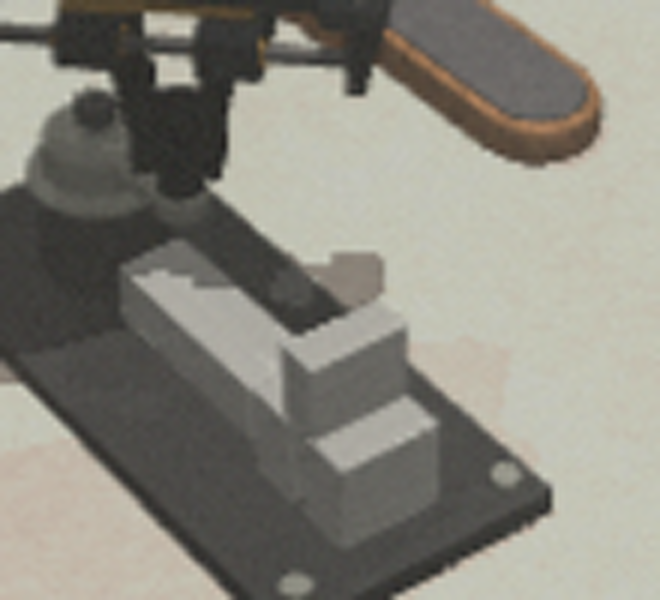

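View pics/w13c.png

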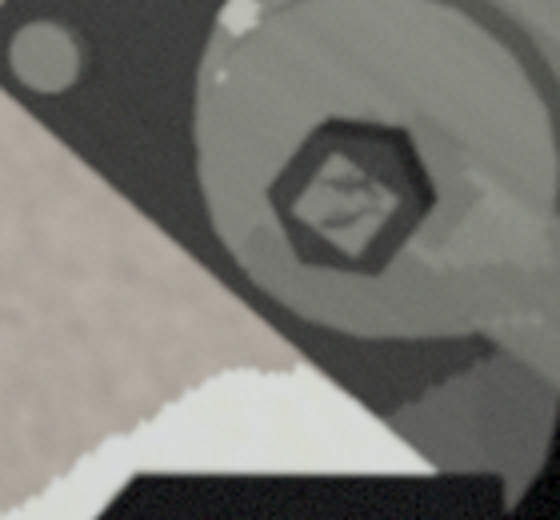

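Run:
```python
from rig import *
print(hand_in())
```

```text
the job is handed in; nothing more can be done
None
```

I seated the gauge, started the bolt one turn past its drop, and handed the job in at about 22.7 s of the 72 s allowed. The hand-in returned no verdict.

- **Gauge:** I took the bare-metal, square-handled gauge from the stand and pushed it home in the gap with about 26 N. After release it measured about 1 mm from the jaws' middle. The last side picture shows it upright with its shoulder on the jaw tops.
- **Bolt drop:** I turned the crank anticlockwise by about 1.3 rad. Between two pictures, at roughly 1.05 and 1.3 rad, the bolt head fell from 129 to 117.6 mm in the wrist-camera depth.
- **Forward turn:** I then turned it clockwise one whole turn plus about 0.07 rad. The head then measured 105.4 mm. That puts the bolt at about 23.8 mm, against the required 22 to 26 mm.
- **Final state:** The arm was still and the gripper was holding the handle at the 25 N grip setting, with the fingers 21 mm apart. The spare gauge and other bench items looked untouched in the last side picture, but I did not measure them.
- **Disagreements:** Wrist-camera depth read about 1.7 mm low, so I used height differences for the bolt. My first estimate of the crank axis was also off by about 1.8 mm, which caused side forces of up to 6 N; I refitted it from the handle's path.

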